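# Vent the vacuum pot and rock its tight lid free

## Robot

A 6-joint arm with a two-finger parallel gripper is mounted at the origin on the work surface. World frame = base frame: x ahead of the robot, y to its left, z up, the work surface at z = 0. Lengths are in mm, angles in degrees, forces in N, time in s.
With the tool pointing down it reaches from about 300 to 850 mm from the base axis. Payload 4.2 kg.
Tool frame: the origin (TCP) lies midway between the tips of the shut fingers; the grasp point (between the pads) lies 19 mm behind it (pinch_z is the distance from the TCP to the grasp point, in mm); z points along the fingers, y is the line along which they close (so a half turn about z gives the same grasp; the last joint's range is limited). The gripper opens to 91 mm and grips with 3 to 60 N. Pads are 32 mm wide; open, the fingers measure 118 mm over their backs; the gripper's body (76 mm by 178 mm) begins 60 mm behind the grasp point.
Start: joints at [-71.505, 18.312, 89.639, -0, 72.044, -1.146], TCP at [193.276, -541.56, 213.976] pointing down, gripper open.
Joint ranges: [-177.97, 177.97], [-48.28, 115.42], [12.27, 149.76], [-77.06, 257.06], [2.81, 150.46], [-146.56, 146.56]. Speed limits (degrees/s): [147.25, 147.25, 180, 180, 180, 180].

## Interface

Orientations are given as [roll, pitch, yaw] about the fixed x, y, z axes, in that order (R = Rz(yaw) Ry(pitch) Rx(roll)).
In Python, from workcell import * gives the robot as it stands.
- The arm moves only by the tool step_arm, never from a script. Its argument "steps" is a list of rows, each a list of 7 numbers: the turn, a rotation vector about the tool's x, y, z in degrees, then the shift along the tool's x, y, z in mm, then the opening, from 0 (shut) to 1 (fully open). In form: [[rx, ry, rz, x, y, z, hand], ...]. A call has exactly 8 rows; each row shifts and turns the commanded pose from where the row before left it, along the tool's axes as they then stand; what a row does not reach is not made up. A row lasts 1/8 s, in which the tool goes at most 62.5 mm and 10.7 degrees, less where a joint would pass 70% of its speed; a pose out of reach is approached as far as the arm can. A call is refused whole if a number of a shift passes 62.5 or a number of a turn 10.7, either way. A call with a gripper value outside its range is refused whole. The fingers move at their own pace and stop on an object; "force" is the grip in N (left out, the last holds). Time passes only in rows, so rows that do not move let the fingers close, or fill a call up. It gives the time, the measured TCP pose, the force, the opening and the grip force at its end, in the units of the state.
- state(): the state, without advancing time (a new reading comes with each control period).
- grab_frame(name): name is "scene" or "top"; returns a dict with "image" (400x640x3 uint8, blue, green, red), "fovy" (degrees; the focal length in pixels is half the picture's height over the tangent of half this angle, whatever the lens; pixels are square), "cx", "cy" (the principal point, pixels), "origin" and "rotation" of the camera in the world. Camera axes: x right, y down, z forward; pixel columns grow to the right and rows downward; lengths in mm; the calibration is good to about 2 mm. A picture is of the moment at which its call begins. There is no depth.
- job_done(): hands the job in; it is judged then, once.
The state is a dict: "time_s": time; "qpos": joint angles; "qvel": joint speeds; "effort": joint torques, N m; "ee_pos": TCP position; "ee_rot": TCP orientation; "force": force on the tool from outside, world axes, zero at the start; "torque": the same for the moment, N m; "gripper_width": finger opening in mm; "gripper_force": force on a finger pad.
Only numpy, scipy, OpenCV 4.12 (cv2) and the standard library are available. Lean on these libraries where they do the work, as an engineer would, in place of code of your own. Each camera call takes 0.05 s, during which the arm holds its last target. There are 200 camera calls.

## Task

The silicone in the vacuum pot has finished degassing: first turn the vent valve on the pot's side its full quarter turn open to let the air back in, then take the lid by its upright fin grip and work it out of the tight O-ring by rocking it a good few degrees from side to side across the grip, several times each way, easing it up as you rock; a straight pull only picks up the whole pot, which must stay standing in its place. Finish holding the lid in the gripper, level and still over the pot with its underside about two centimetres clear of the rim, without putting it down or letting go. Leave the valve open, and leave the bottles, the jar and the plaster mould alone.

Things in the scene. Friction and masses are not known exactly. Their poses are not given: they have to be found in the camera images.
- pot: Steel vacuum pot, loose on the bench, 1.6 kg in all. Origin: centre of its underside, z up. Foot disc 124 mm diameter, 13 mm high; body 84 mm diameter; rim 75 mm above the bench; bore 67 mm diameter. A brass vent valve sticks out to its -y (ends 129 mm from the axis, pipe 40 mm high), a dial gauge to its +y (reaches 105 mm from the axis, top 47 mm high).
- pot_rim (a point): Centre of the pot's mouth in the plane of the rim, 75 mm above the pot's origin on its axis.
- seal (a point): Centre of the rubber O-ring in the pot's mouth, 6 mm below the rim. Its friction on the plug (over 20 N) exceeds the pot's weight, so a straight pull lifts the pot. Friction opposes the slip: while the lid is rocked about this point (5 to 8 degrees each way, about 1 N m) some 5 N raise it, by up to 0.3 x 30 mm x the angle turned in each swing. The lid stays where it is left.
- vent (a joint): Vent valve lever, a hinge with a vertical axis: 0 = closed (lever points to the pot's +x, across the pipe), 1.571 = fully open (turned clockwise seen from above, lever points outward along the pipe, the pot's -y); hard stops at both ends. It stays where it is left; 0.12 N m of friction.
- vent_hinge (a point): Point on the vent lever's hinge axis at the height of the lever's middle, 64 mm above the bench and 90 mm from the pot's axis towards the pot's -y.
- vent_grip (a point): Middle of the lever's black sleeve, 48 mm from the hinge axis, 64 mm above the bench. The sleeve is 44 mm long, 13 mm wide and 10 mm thick (59 to 69 mm high), free on both sides and below; its x axis points along the lever away from the hinge.
- lid: Aluminium lid, 0.2 to 0.33 kg, loose. Origin: centre of the plug's underside, z up. Plug 60 mm diameter, 22 long; flange 80 mm diameter, 8 thick; on it an upright black fin, 58 mm along the lid's x, 16 mm along its y, 38 mm high (30 to 68 mm above the origin). At first the plug is 20 mm below the rim; it leaves the O-ring 14 to 17 mm higher. Rocking = leaning to its +y and -y in turn.
- lid_grip (a point): Centre of the fin, 55 mm above the lid's origin on its axis (25 mm above the flange): where to grip it, across its 16 mm thickness along the lid's y.
- dropper: Bystander: small white dropper bottle, 25 mm diameter, 68 mm tall; origin under its centre.
- primer: Bystander: small amber bottle with black cap, 30 mm diameter, 62 mm tall; origin under its centre.
- mould: Bystander: round plaster mould half, 96 mm diameter, 30 mm tall; origin under its centre.
- jar: Bystander: white jar with lid, 52 mm diameter, 56 mm tall; origin under its centre.
Things that resemble listed ones, but are neither listed nor needed, are in the scene too. Of the things shaped like the pot, the steel one is meant. There is more than one size of the lid; the one meant has the size given above.

How it is judged:
By the outcome, as a careful person would: the job done as asked, in the order asked, and still so for the second after the job is handed in, while the arm keeps its last pose, push and grip.
It also fails if it takes over 64 s, if anything falls off the work surface, if the arm or the gripper's body presses on something with over 40 N, if the wrist force passes 120 N, or if a joint passes its speed limit or range.

## Working session

There is one attempt and no reset: what is moved stays moved. The work goes in short steps, Python scripts to look and compute and a tool call to move; the robot and the scene stay as the last step left them, time stands still between calls to the robot, and variables do not carry over. Pictures are saved under pics/ and viewed, at most 10 in all, crops included, and the job is handed in when it is done.

Besides the shell and the picture viewer there is one more tool, called after ">>>" in YAML: its name, and indented under it one key for each argument. step_arm: Moves the arm, as the interface text tells. Its arguments: {"type":"object","properties":{"steps":{"type":"array","items":{"type":"array","items":{"type":"number"}}},"force":{"type":"number"}},"required":["steps"]}

```bash
mkdir -p pics; ls; python3 - <<'E'
from workcell import *
import cv2
for n in("scene","top"):
    f=grab_frame(n); cv2.imwrite(f"pics/{n}0.png",f["image"])
    print(n,f["fovy"],f["cx"],f["cy"],f["origin"],f["rotation"])
print(state())
E
```

```text
pics
scene 47.74180930173294 313.3689307398031 205.02043530688903 [1285.74123204 -755.32921473  895.85029611] [-125.87169279   -0.36892313   46.46538877]
top 43.531862782563444 315.9718085935635 200.48124173340008 [ 162.3815726    33.09065691 1651.59819941] [-1.67903704e+02  7.97516595e-02 -8.97508884e+01]
{'time_s': 0.1, 'qpos': array([-7.15038853e+01,  1.83473317e+01,  8.96959540e+01,  3.02416237e-04,
        7.20422653e+01, -1.14784532e+00]), 'qvel': array([-0.05933682, -0.08299653, -0.25884022,  0.06207913, -0.09167522,
       -0.04092522]), 'effort': array([ 8.93388642e-04, -4.13331163e+01, -2.32510811e+01,  7.29490444e-02,
        4.21841559e-02, -5.47103389e-05]), 'ee_pos': array([ 193.1530773 , -541.14838647,  213.23427534]), 'ee_rot': array([-1.79914472e+02, -2.00127143e-03,  1.96438650e+01]), 'force': array([ 0.13035477, -0.27017021,  0.0749662 ]), 'torque': array([-0.01092205,  0.0106501 , -0.04396919]), 'gripper_force': 0.0, 'gripper_width': 91.03536559763945}
```

View pics/scene0.png

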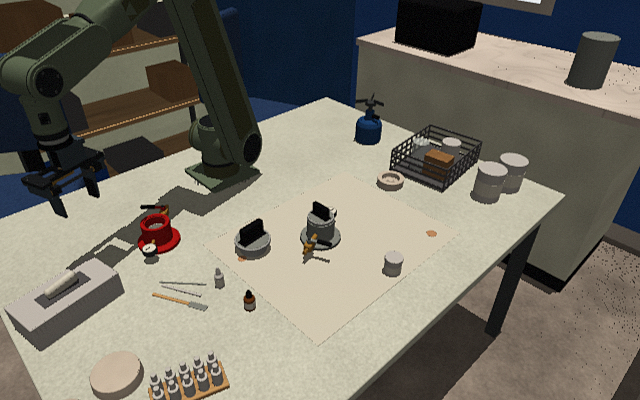

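View pics/top0.png

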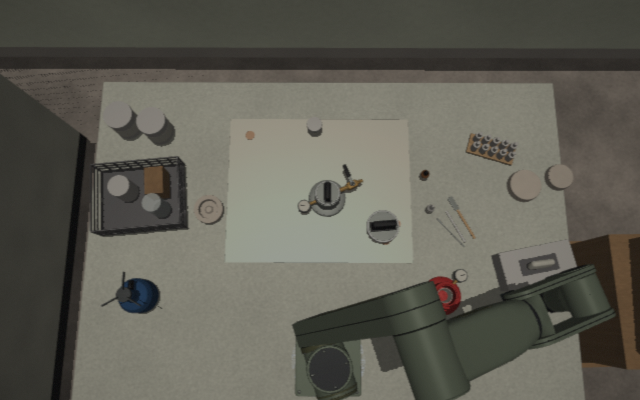

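The steel pot with its lid is at top (327,196) and scene (320,230). Lookalikes are the red pot at top (445,293) and a loose, bigger lid at top (382,227). I choose the steel pot with the lid seated in it, and check it in close crops.

```bash
python3 - <<'E'
import cv2
import numpy as np
a=cv2.imread("pics/top0.png")[160:250,290:410]; b=cv2.imread("pics/scene0.png")[185:275,225:345]
r=lambda i:cv2.resize(i,None,fx=6.6,fy=6.6,interpolation=cv2.INTER_CUBIC)
cv2.imwrite("pics/ct.png",r(a));cv2.imwrite("pics/cs.png",r(b))
E
```

```text
(no output)
```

View pics/ct.png

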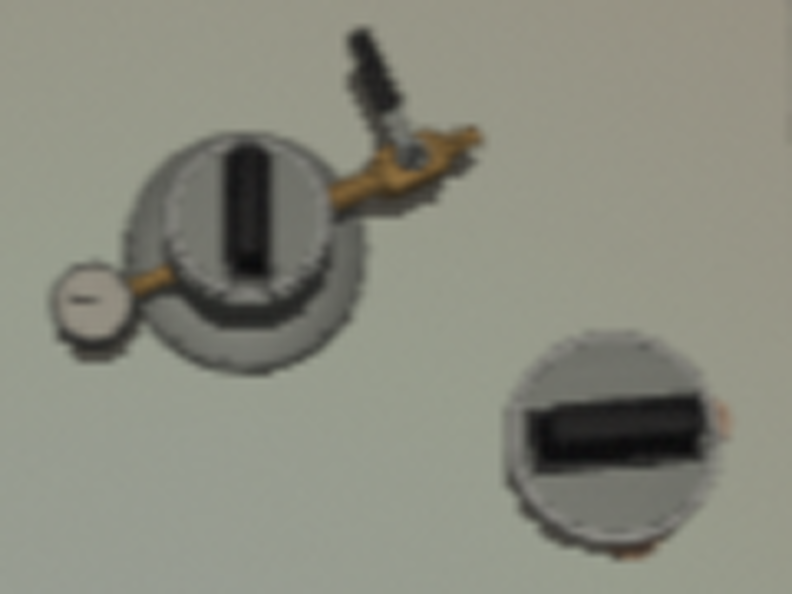

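View pics/cs.png

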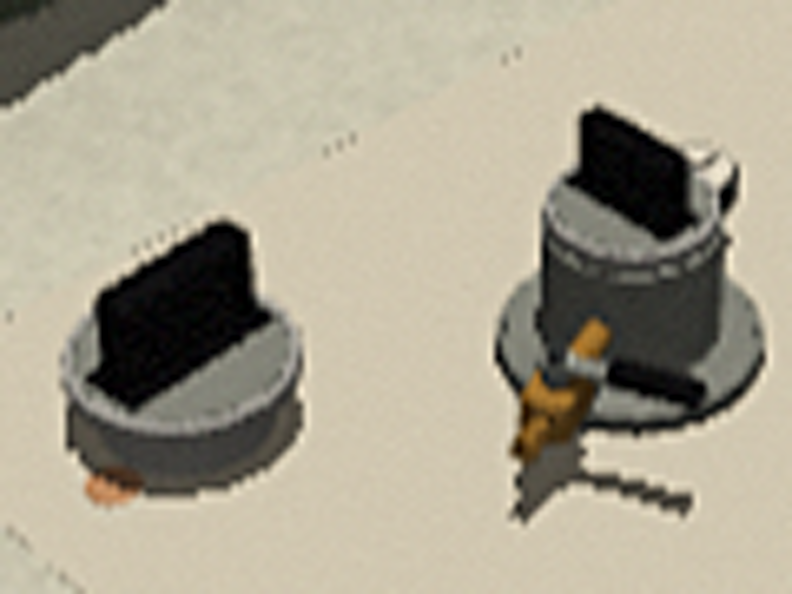

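```bash
cat > h.py <<'E'
import numpy as np
from scipy.spatial.transform import Rotation as R
from scipy.optimize import least_squares
C={"scene":(47.74180930173294,313.3689307398031,205.02043530688903,[1285.74123204,-755.32921473,895.85029611],[-125.87169279,-0.36892313,46.46538877]),
"top":(43.531862782563444,315.9718085935635,200.48124173340008,[162.3815726,33.09065691,1651.59819941],[-1.67903704e+02,7.97516595e-02,-8.97508884e+01])}
def proj(c,p):
    fv,cx,cy,o,r=C[c]; f=200/np.tan(np.radians(fv/2))
    q=R.from_euler("xyz",r,degrees=True).inv().apply(np.atleast_2d(p)-np.array(o))
    return q[:,:2]/q[:,2:]*f+[cx,cy]
def unproj(c,px,z):
    fv,cx,cy,o,r=C[c]; f=200/np.tan(np.radians(fv/2))
    d=R.from_euler("xyz",r,degrees=True).apply([(px[0]-cx)/f,(px[1]-cy)/f,1]); o=np.array(o)
    return o+d*(z-o[2])/d[2]
E
python3 - <<'E'
from h import *
t=lambda u,v:((u+.5)/6.6-.5+290,(v+.5)/6.6-.5+160)
s=lambda u,v:((u+.5)/6.6-.5+225,(v+.5)/6.6-.5+185)
P=[("foot","top",t(245,253),13),("flange","top",t(247,216),85),("hinge","top",t(412,152),68),("sleeve","top",t(377,68),67),
("gauge","top",t(90,302),47),("pipeend","top",t(478,135),40),("fintopA","top",t(247,145),123),("fintopB","top",t(247,268),123),
("foot","scene",s(631,340),13),("flange","scene",s(632,205),85),("hinge","scene",s(582,364),68),("sleeve","scene",s(657,381),66),("pipeend","scene",s(520,448),40),
("finA","scene",s(594,112),123),("finB","scene",s(686,165),123),
("biglidL","top",t(503,435),25),("biglidR","top",t(718,435),25)]
for n,c,p,z in P: print(n,c,np.round(p,1),np.round(unproj(c,p,z),1))
E
```

```text
foot top [326.7 197.9] [522.5   1.   13. ]
flange top [327.  192.3] [525.1   1.5  85. ]
hinge top [352.  182.6] [561.8 -80.3  68. ]
sleeve top [346.7 169.9] [605.  -63.5  67. ]
gauge top [303.2 205.3] [489.9  78.5  47. ]
pipeend top [362. 180.] [ 577.8 -115.6   40. ]
fintopA top [327.  181.5] [551.    2.2 123. ]
fintopB top [327.  200.2] [491.1   2.2 123. ]
foot scene [320.2 236.1] [535.7  -6.3  13. ]
flange scene [320.3 215.6] [529.5  -1.1  85. ]
hinge scene [312.8 239.7] [579.6 -79.5  68. ]
sleeve scene [324.1 242.3] [607.9 -62.2  66. ]
pipeend scene [303.4 252.5] [ 577.8 -114.1   40. ]
finA scene [314.6 201.5] [504.1  -0.9 123. ]
finB scene [328.5 209.6] [560.3   0.9 123. ]
biglidL top [365.8 225.5] [ 427.6 -127.2   25. ]
biglidR top [398.4 225.5] [ 428.1 -234.2   25. ]
```

Pot ≈ (525,1), yaw ≈ 24.4°. This is consistent: the pipe end measures 127 mm from the axis against 129 given, and gauge and pipe are collinear. The fin runs along world x (57–60 mm long), and its lid matches the 80 mm size; the loose lid measures 107 mm across. The hinge is at (562,-81) and the sleeve at about (606,-62). I'll write a planning helper.

```bash
cat > plan.py <<'E'
from h import *
def pose(s): return np.array(s["ee_pos"]),R.from_euler("xyz",s["ee_rot"],degrees=True)
def rot(yaw,lean=0): # lean: about world x, deg
    return R.from_euler("x",lean,degrees=True)*R.from_euler("xyz",[180,0,yaw],degrees=True)
def rows(p,r,targets,hand,pre=True):
    out=[]
    for (q,s) in targets:
        w=(r.inv()*s).as_rotvec(degrees=True); d=(r if pre else s).inv().apply(np.array(q)-p)
        row=np.r_[np.round(w,2),np.round(d,2)]; out.append([float(x) for x in row]+[hand])
        p,r=p+(r if pre else s).apply(row[3:]), r*R.from_rotvec(row[:3],degrees=True)
    for i in range(0,len(out),8): print([[round(x,2)+0.0 for x in o] for o in out[i:i+8]])
    print("end",np.round(p,2),np.round(r.as_euler("xyz",degrees=True),2))
E
python3 - <<'E'
from plan import *; from workcell import state
p,r=pose(state()); q=np.array([609.5,-60.5,150])
rows(p,r,[(p+(q-p)*k/24,rot(19.64+184.76*k/24)) for k in range(1,25)],0.6)
E
```

```text
[[-0.09, -0.01, -7.69, 23.07, -13.03, 2.66, 0.6], [0.0, 0.0, -7.7, 24.61, -9.82, 2.63, 0.6], [0.0, 0.0, -7.7, 25.7, -6.44, 2.63, 0.6], [0.0, 0.0, -7.7, 26.33, -2.94, 2.63, 0.6], [0.0, 0.0, -7.7, 26.49, 0.62, 2.64, 0.6], [0.0, 0.0, -7.7, 26.17, 4.16, 2.63, 0.6], [0.0, 0.0, -7.69, 25.37, 7.63, 2.63, 0.6], [0.0, 0.01, -7.7, 24.13, 10.95, 2.64, 0.6]]
[[0.0, 0.0, -7.7, 22.44, 14.09, 2.63, 0.6], [0.0, 0.0, -7.7, 20.35, 16.97, 2.64, 0.6], [0.0, 0.0, -7.7, 17.89, 19.54, 2.64, 0.6], [0.0, 0.0, -7.7, 15.11, 21.76, 2.63, 0.6], [0.0, 0.0, -7.69, 12.06, 23.59, 2.64, 0.6], [0.0, 0.0, -7.7, 8.79, 25.0, 2.64, 0.6], [0.0, 0.0, -7.7, 5.37, 25.94, 2.63, 0.6], [0.0, 0.0, -7.7, 1.84, 26.44, 2.64, 0.6]]
[[0.0, 0.0, -7.7, -1.71, 26.44, 2.64, 0.6], [0.0, 0.0, -7.7, -5.25, 25.97, 2.63, 0.6], [0.0, 0.0, -7.69, -8.67, 25.03, 2.64, 0.6], [0.0, 0.0, -7.7, -11.95, 23.65, 2.64, 0.6], [0.0, 0.0, -7.7, -15.01, 21.84, 2.64, 0.6], [0.0, 0.0, -7.7, -17.8, 19.62, 2.63, 0.6], [0.0, 0.0, -7.7, -20.27, 17.07, 2.64, 0.6], [0.0, 0.0, -7.7, -22.37, 14.2, 2.64, 0.6]]
end [609.5 -60.5 150. ] [ 180.     0.  -155.6]
```

>>> step_arm:
  steps:
    - [0, 0, -7.7, 23.1, -13.0, 2.6, 0.6]
    - [0, 0, -7.7, 24.6, -9.8, 2.6, 0.6]
    - [0, 0, -7.7, 25.7, -6.4, 2.6, 0.6]
    - [0, 0, -7.7, 26.3, -2.9, 2.6, 0.6]
    - [0, 0, -7.7, 26.5, 0.6, 2.6, 0.6]
    - [0, 0, -7.7, 26.2, 4.2, 2.6, 0.6]
    - [0, 0, -7.7, 25.4, 7.6, 2.6, 0.6]
    - [0, 0, -7.7, 24.1, 11.0, 2.6, 0.6]

```text
time_s: 1.1
ee_pos: [332.5, -380.5, 192.7]
ee_rot: [-180.0, -0.0, 81.5]
force: [0.4, -0.4, -0.4]
gripper_width: 54.6
gripper_force: 0.0
```

>>> step_arm:
  steps:
    - [0, 0, -7.7, 22.4, 14.1, 2.6, 0.6]
    - [0, 0, -7.7, 20.4, 17.0, 2.6, 0.6]
    - [0, 0, -7.7, 17.9, 19.5, 2.6, 0.6]
    - [0, 0, -7.7, 15.1, 21.8, 2.6, 0.6]
    - [0, 0, -7.7, 12.1, 23.6, 2.6, 0.6]
    - [0, 0, -7.7, 8.8, 25.0, 2.6, 0.6]
    - [0, 0, -7.7, 5.4, 25.9, 2.6, 0.6]
    - [0, 0, -7.7, 1.8, 26.4, 2.6, 0.6]

```text
time_s: 2.1
ee_pos: [471.1, -220.3, 171.9]
ee_rot: [-180.0, -0.0, 143.1]
force: [-0.2, -0.5, 0.4]
gripper_width: 54.5
gripper_force: 0.0
```

>>> step_arm:
  steps:
    - [0, 0, -7.7, -1.7, 26.4, 2.6, 0.6]
    - [0, 0, -7.7, -5.3, 26.0, 2.6, 0.6]
    - [0, 0, -7.7, -8.7, 25.0, 2.6, 0.6]
    - [0, 0, -7.7, -12.0, 23.7, 2.6, 0.6]
    - [0, 0, -7.7, -15.0, 21.8, 2.6, 0.6]
    - [0, 0, -7.7, -17.8, 19.6, 2.6, 0.6]
    - [0, 0, -7.7, -20.3, 17.1, 2.6, 0.6]
    - [0, 0, -7.7, -22.4, 14.2, 2.6, 0.6]

```text
time_s: 3.1
ee_pos: [610.0, -60.1, 150.9]
ee_rot: [180.0, -0.0, -155.3]
force: [-1.0, 0.3, 0.5]
gripper_width: 54.7
gripper_force: 0.0
```

>>> step_arm:
  steps:
    - [0, 0, 0, 0, 0, 16, 0.6]
    - [0, 0, 0, 0, 0, 16, 0.6]
    - [0, 0, 0, 0, 0, 16, 0.6]
    - [0, 0, 0, 0, 0, 16, 0.6]
    - [0, 0, 0, 0, 0, 16, 0.6]
    - [0, 0, 0, 0, 0, 12, 0.6]
    - [0, 0, 0, 0, 0, 6, 0.6]
    - [0, 0, 0, 0, 0, 0, 0.6]

```text
time_s: 4.1
ee_pos: [609.6, -60.9, 53.2]
ee_rot: [180.0, -0.0, -155.6]
force: [-0.3, 0.1, 0.1]
gripper_width: 54.9
gripper_force: 0.0
```

```bash
python3 - <<'E'
from workcell import *
import cv2
a=grab_frame("scene")["image"][175:275,255:375]
cv2.imwrite("pics/g1.png",cv2.resize(a,None,fx=6,fy=6,interpolation=cv2.INTER_CUBIC))
s=state();print(s["ee_pos"],s["force"])
E
```

```text
[609.96469357 -60.92090674  53.70371235] [ 0.02114838 -0.56966921  0.20088753]
```

View pics/g1.png

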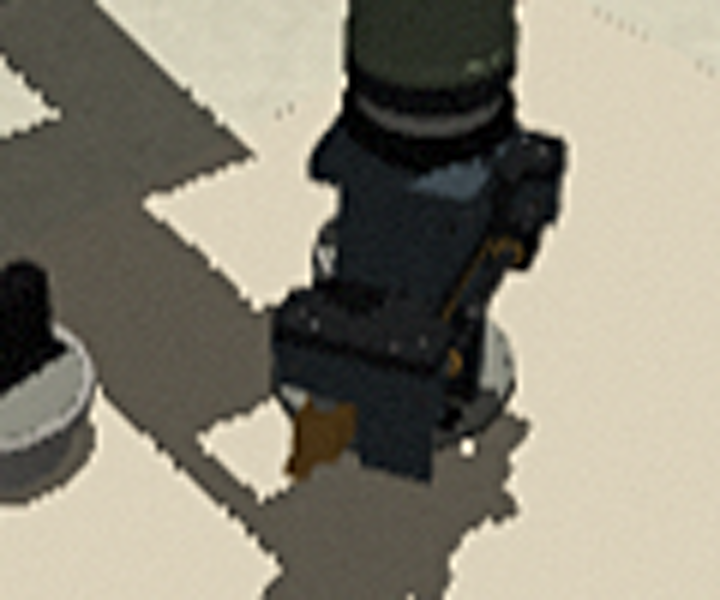

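The front finger (400,450) stands outside the lever, beside the valve body (325,435), with the lever hidden between the fingers. Now I close gently.

>>> step_arm:
  steps:
    - [0, 0, 0, 0, 0, 0, 0.4]
    - [0, 0, 0, 0, 0, 0, 0.3]
    - [0, 0, 0, 0, 0, 0, 0.2]
    - [0, 0, 0, 0, 0, 0, 0.1]
    - [0, 0, 0, 0, 0, 0, 0.0]
    - [0, 0, 0, 0, 0, 0, 0.0]
    - [0, 0, 0, 0, 0, 0, 0.0]
    - [0, 0, 0, 0, 0, 0, 0.0]
  force: 10

```text
time_s: 5.15
ee_pos: [609.5, -60.1, 53.6]
ee_rot: [179.9, 0.0, -155.6]
force: [-0.4, 5.6, 2.4]
gripper_width: 13.8
gripper_force: 10.0
```

```bash
python3 - <<'E'
from plan import *; from workcell import state
s=state();p,r=pose(s);print(p,s["force"],s["torque"],s["gripper_width"])
H=np.array([562,-81]);v=p[:2]-H;print(np.hypot(*v),np.degrees(np.arctan2(v[1],v[0])))
p0=np.array([609.75,-60.9,53.4]);v=p0[:2]-H;T=[]
for k in range(1,17):
    a=-92*k/16; c=R.from_euler("z",a,degrees=True).apply([*v,0])
    T.append((np.r_[H+c[:2],p0[2]],rot(-155.6+a)))
rows(p0,rot(-155.6),T,0.0)
E
```

```text
[609.5413921  -60.1016245   53.60413986] [-0.41238015  5.58794037  2.37803411] [ 1.09909526  0.05369167 -0.27293425] 13.761807433116916
51.93193681300366 23.729461994956903
[[0.0, 0.0, 5.75, 0.4, -5.18, 0.0, 0.0], [0.0, 0.0, 5.75, 0.41, -5.18, 0.0, 0.0], [0.0, 0.0, 5.75, 0.4, -5.18, 0.0, 0.0], [0.0, 0.0, 5.75, 0.4, -5.19, 0.0, 0.0], [0.0, 0.0, 5.75, 0.4, -5.18, 0.0, 0.0], [0.0, 0.0, 5.75, 0.41, -5.18, 0.0, 0.0], [0.0, 0.0, 5.75, 0.4, -5.18, 0.0, 0.0], [0.0, 0.0, 5.75, 0.4, -5.18, 0.0, 0.0]]
[[0.0, 0.0, 5.75, 0.41, -5.18, 0.0, 0.0], [0.0, 0.0, 5.75, 0.4, -5.18, 0.0, 0.0], [0.0, 0.0, 5.75, 0.4, -5.19, 0.0, 0.0], [0.0, 0.0, 5.75, 0.4, -5.18, 0.0, 0.0], [0.0, 0.0, 5.75, 0.41, -5.18, 0.0, 0.0], [0.0, 0.0, 5.75, 0.4, -5.18, 0.0, 0.0], [0.0, 0.0, 5.75, 0.4, -5.18, 0.0, 0.0], [0.0, 0.0, 5.75, 0.41, -5.18, 0.0, 0.0]]
end [ 580.42 -129.42   53.4 ] [180.    0.  112.4]
```

>>> step_arm:
  steps:
    - [0, 0, 5.5, 0.4, -5.0, 0, 0]
    - [0, 0, 5.5, 0.4, -5.0, 0, 0]
    - [0, 0, 5.5, 0.4, -5.0, 0, 0]
    - [0, 0, 5.5, 0.4, -5.0, 0, 0]
    - [0, 0, 5.5, 0.4, -5.0, 0, 0]
    - [0, 0, 5.5, 0.4, -5.0, 0, 0]
    - [0, 0, 5.5, 0.4, -5.0, 0, 0]
    - [0, 0, 5.5, 0.4, -5.0, 0, 0]

```text
time_s: 6.15
ee_pos: [609.1, -98.2, 53.5]
ee_rot: [179.9, -0.2, 160.2]
force: [-2.7, 8.4, 2.8]
gripper_width: 13.3
gripper_force: 9.9
```

>>> step_arm:
  steps:
    - [0, 0, 5.5, 0.4, -5.0, 0, 0]
    - [0, 0, 5.5, 0.4, -5.0, 0, 0]
    - [0, 0, 5.5, 0.4, -5.0, 0, 0]
    - [0, 0, 5.5, 0.4, -5.0, 0, 0]
    - [0, 0, 5.5, 0.4, -5.0, 0, 0]
    - [0, 0, 5.5, 0.4, -5.0, 0, 0]
    - [0, 0, 5.5, 0.4, -5.0, 0, 0]
    - [0, 0, 0, 0, 0, 0, 0]

```text
time_s: 7.15
ee_pos: [586.8, -125.2, 53.5]
ee_rot: [-180.0, -0.1, 121.9]
force: [-1.5, 6.8, 2.8]
gripper_width: 13.0
gripper_force: 10.0
```

```bash
python3 - <<'E'
from plan import *; from workcell import state
s=state();p,r=pose(s);print(p,s["ee_rot"],s["force"],s["torque"],s["gripper_width"])
H=np.array([562,-81]);v=p[:2]-H;print(np.hypot(*v),np.degrees(np.arctan2(v[1],v[0])))
E
```

```text
[ 586.75831282 -125.21222643   53.51604108] [-1.79972945e+02 -1.39369395e-01  1.21874026e+02] [-1.52648797  6.78699024  2.75532351] [ 1.11916667  0.07488727 -0.22964406] 13.013445667464742
50.67242859215783 -60.75170046543118
```

>>> step_arm:
  steps:
    - [0, 0, 2.0, 1.0, -1.8, 0, 0]
    - [0, 0, 2.0, 0.6, -1.8, 0, 0]
    - [0, 0, 2.0, 0.2, -1.8, 0, 0]
    - [0, 0, 1.0, 0.1, -0.9, 0, 0]
    - [0, 0, 0, 0, 0, 0, 0]
    - [0, 0, 0, 0, 0, 0, 0]
    - [0, 0, 0, 0, 0, 0, 0]
    - [0, 0, 0, 0, 0, 0, 0]

```text
time_s: 8.15
ee_pos: [581.6, -127.9, 53.7]
ee_rot: [180.0, 0.0, 114.9]
force: [2.0, 1.2, -0.5]
gripper_width: 13.1
gripper_force: 10.0
```

```bash
python3 - <<'E'
from plan import *; from workcell import *; import cv2
s=state();p,r=pose(s);print(p,s["ee_rot"],s["force"],s["torque"],s["gripper_width"])
H=np.array([562,-81]);v=p[:2]-H;print(np.hypot(*v),np.degrees(np.arctan2(v[1],v[0])))
E
```

```text
[ 581.59750934 -127.92227524   53.65237029] [1.79968466e+02 4.50479659e-02 1.14938303e+02] [ 2.02365084  1.17826017 -0.46974755] [ 0.3688002  -0.57063885 -0.12012072] 13.068902646224517
50.85039120629161 -67.33170760271942
```

>>> step_arm:
  steps:
    - [0, 0, 1.0, 0.1, -0.9, 0, 0]
    - [0, 0, 1.0, 0.1, -0.9, 0, 0]
    - [0, 0, 0, 0, 0, 0, 0]
    - [0, 0, 0, 0, 0, 0, 0]
    - [0, 0, 0, 0, 0, 0, 0]
    - [0, 0, 0, 0, 0, 0, 0]
    - [0, 0, 0, 0, 0, 0, 0]
    - [0, 0, 0, 0, 0, 0, 0]

```text
time_s: 9.15
ee_pos: [579.7, -128.7, 53.7]
ee_rot: [180.0, 0.1, 113.0]
force: [2.9, -2.8, 0.6]
gripper_width: 13.1
gripper_force: 10.0
```

```bash
python3 - <<'E'
from plan import *; from workcell import *
s=state();p,r=pose(s);print(p,s["ee_rot"],s["force"],s["torque"],s["gripper_width"])
H=np.array([562,-81]);v=p[:2]-H;print(np.hypot(*v),np.degrees(np.arctan2(v[1],v[0])))
E
```

```text
[ 579.6781721  -128.65018972   53.65478732] [1.79993988e+02 5.20266113e-02 1.12952690e+02] [ 2.9049038  -2.80740778  0.60071007] [-0.54413863 -0.70286272 -0.11323413] 13.13024449084567
50.82379707893355 -69.64519724055734
```

>>> step_arm:
  steps:
    - [0, 0, 1.0, 0.1, -0.9, 0, 0]
    - [0, 0, 1.0, 0.1, -0.9, 0, 0]
    - [0, 0, 0, 0, 0, 0, 0]
    - [0, 0, 0, 0, 0, 0, 0]
    - [0, 0, 0, 0, 0, 0, 0]
    - [0, 0, 0, 0, 0, 0, 0]
    - [0, 0, 0, 0, 0, 0, 0]
    - [0, 0, 0, 0, 0, 0, 0]

```text
time_s: 10.15
ee_pos: [578.0, -129.3, 53.6]
ee_rot: [180.0, 0.1, 110.9]
force: [4.4, -4.0, -0.3]
gripper_width: 13.1
gripper_force: 10.0
```

```bash
python3 - <<'E'
from plan import *; from workcell import *; import cv2
s=state();p,r=pose(s);print(p,s["ee_rot"],s["force"],s["torque"],s["gripper_width"])
a=grab_frame("top")["image"][160:250,290:410]
cv2.imwrite("pics/t2.png",cv2.resize(a,None,fx=6.6,fy=6.6,interpolation=cv2.INTER_CUBIC))
E
```

```text
[ 578.02231387 -129.26970516   53.64415248] [1.79980989e+02 6.69775921e-02 1.10919178e+02] [ 4.44806937 -3.98649693 -0.32776153] [-0.67486833 -0.79076706 -0.1362639 ] 13.125368400379205
```

View pics/t2.png

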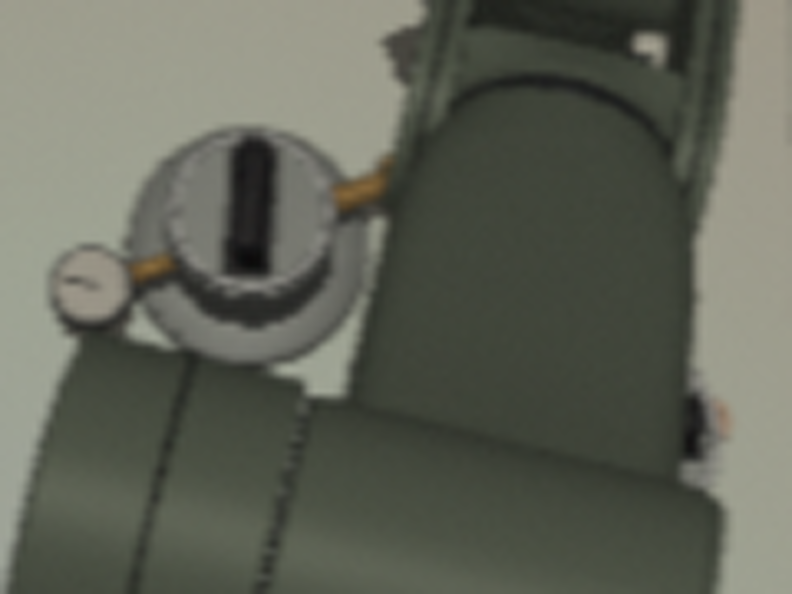

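The gauge moved from (90,302) to (90,285) and the foot from (245,253) to (247,245). So the lever is at its stop and the pot has turned about 3° and shifted about 3 mm. I won't push further. I'll release, rise and measure the fin again.

>>> step_arm:
  steps:
    - [0, 0, 0, 0, 0, 0, 0.2]
    - [0, 0, 0, 0, 0, 0, 0.3]
    - [0, 0, 0, 0, 0, 0, 0.4]
    - [0, 0, 0, 0, 0, 0, 0.5]
    - [0, 0, 0, 0, 0, -15, 0.5]
    - [0, 0, 0, 0, 0, -30, 0.5]
    - [0, 0, 0, 0, 0, -30, 0.5]
    - [0, 0, 0, 0, 0, -35, 0.5]

```text
time_s: 11.2
ee_pos: [577.6, -128.7, 165.4]
ee_rot: [180.0, 0.0, 110.9]
force: [0.7, 0.2, -0.1]
gripper_width: 45.6
gripper_force: 0.0
```

```bash
python3 - <<'E'
from plan import *; from workcell import *; import cv2
s=state();print(s["ee_pos"],s["ee_rot"])
t=lambda u,v:((u+.5)/6.6-.5+290,(v+.5)/6.6-.5+160)
for n,p,z in [("foot",t(247,245),13),("flange",t(250,212),85),("gauge",t(90,285),47),("finA",t(253,138),123),("finB",t(247,262),123)]: print(n,np.round(unproj("top",p,z),1))
a=grab_frame("scene")["image"][175:275,255:375]
cv2.imwrite("pics/s3.png",cv2.resize(a,None,fx=6.6,fy=6,interpolation=cv2.INTER_CUBIC))
E
```

```text
[ 577.59875166 -128.67172742  165.42424932] [1.79986118e+02 1.13086250e-02 1.10940794e+02]
foot [526.7   0.   13. ]
flange [527.1  -0.   85. ]
gauge [498.5  78.5  47. ]
finA [554.5  -0.7 123. ]
finB [494.    2.2 123. ]
```

View pics/s3.png

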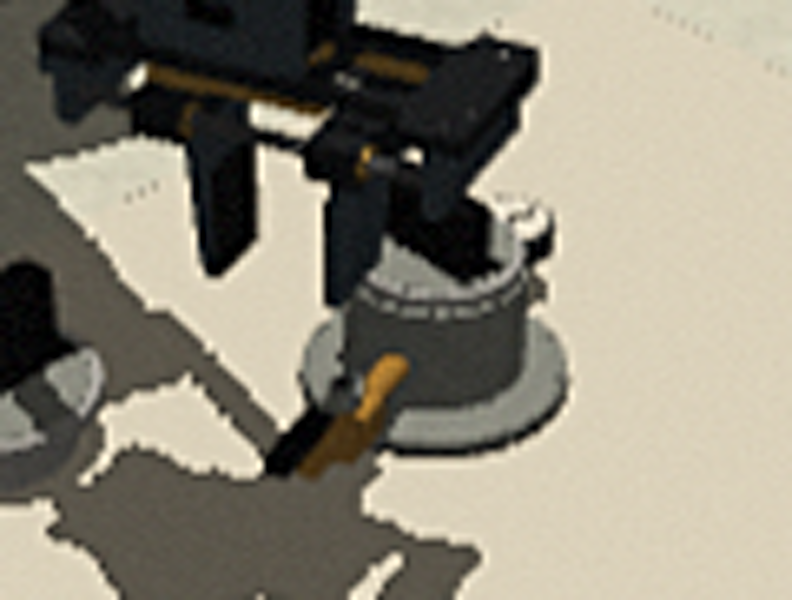

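The lever now lies along the pipe: hinge (345,390), sleeve (295,440). The pot stands upright. Next I go over the fin at (527,0.5), with yaw about 177.

```bash
python3 - <<'E'
from plan import *; from workcell import state
p,r=pose(state()); q=np.array([527,.5,160]); y0=110.94
rows(p,rot(y0),[(p+(q-p)*k/8,rot(y0+66.06*k/8)) for k in range(1,9)],0.5)
E
```

```text
[[0.0, 0.0, -8.26, 17.55, -0.44, 1.35, 0.5], [0.0, 0.0, -8.26, 17.43, 2.08, 1.36, 0.5], [0.0, 0.0, -8.25, 16.95, 4.57, 1.35, 0.5], [0.0, 0.0, -8.26, 16.12, 6.95, 1.35, 0.5], [0.0, 0.0, -8.26, 14.95, 9.19, 1.36, 0.5], [0.0, 0.0, -8.26, 13.48, 11.25, 1.35, 0.5], [0.0, 0.0, -8.25, 11.73, 13.07, 1.35, 0.5], [0.0, 0.0, -8.26, 9.72, 14.61, 1.36, 0.5]]
end [5.27e+02 5.00e-01 1.60e+02] [180.   0. 177.]
```

>>> step_arm:
  steps:
    - [0, 0, -8.3, 17.6, -0.4, 1.4, 0.5]
    - [0, 0, -8.3, 17.4, 2.1, 1.4, 0.5]
    - [0, 0, -8.2, 17.0, 4.6, 1.4, 0.5]
    - [0, 0, -8.3, 16.1, 7.0, 1.4, 0.5]
    - [0, 0, -8.2, 15.0, 9.2, 1.3, 0.5]
    - [0, 0, -8.3, 13.5, 11.2, 1.3, 0.5]
    - [0, 0, -8.2, 11.7, 13.1, 1.3, 0.5]
    - [0, 0, -8.3, 9.7, 14.6, 1.3, 0.5]

```text
time_s: 12.25
ee_pos: [524.3, 1.8, 153.7]
ee_rot: [180.0, 0.1, 177.3]
force: [-0.0, 0.2, -1.0]
gripper_width: 45.4
gripper_force: 0.0
```

>>> step_arm:
  steps:
    - [0, 0, 0, 0, 0, 10, 0.5]
    - [0, 0, 0, 0, 0, 12, 0.5]
    - [0, 0, 0, 0, 0, 12, 0.5]
    - [0, 0, 0, 0, 0, 12, 0.5]
    - [0, 0, 0, 0, 0, 12, 0.5]
    - [0, 0, 0, 0, 0, 8, 0.5]
    - [0, 0, 0, 0, 0, 3, 0.5]
    - [0, 0, 0, 0, 0, 0, 0.5]

```text
time_s: 13.25
ee_pos: [524.5, 1.2, 83.9]
ee_rot: [-180.0, 0.0, 177.0]
force: [0.3, -0.4, -0.0]
gripper_width: 45.4
gripper_force: 0.0
```

```bash
python3 - <<'E'
from plan import *; from workcell import *; import cv2
s=state();print(s["ee_pos"],s["ee_rot"],s["force"])
a=grab_frame("scene")["image"][165:265,255:375]
cv2.imwrite("pics/s4.png",cv2.resize(a,None,fx=6.6,fy=6,interpolation=cv2.INTER_CUBIC))
E
```

```text
[524.51365265   1.20307001  83.85805369] [-1.79997200e+02  3.78068993e-02  1.77037969e+02] [ 0.3179659  -0.42206337 -0.02974347]
```

View pics/s4.png

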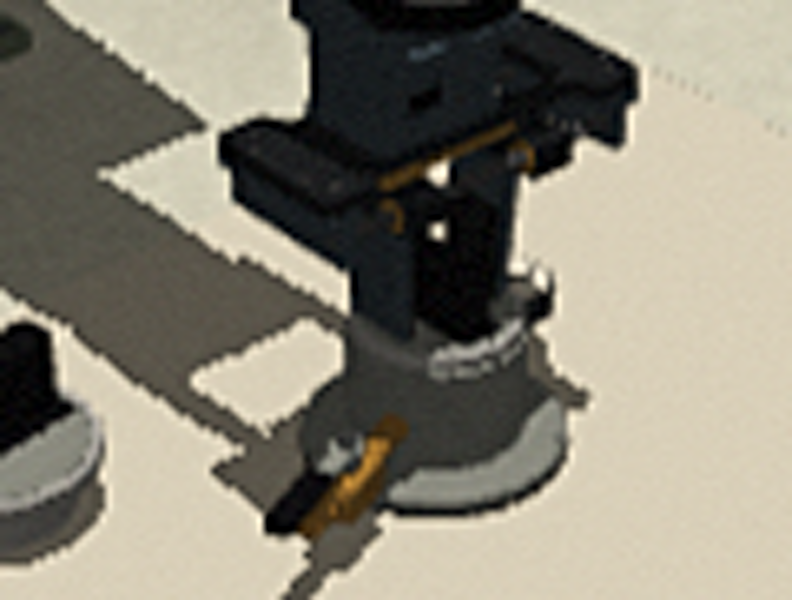

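The fin (460,260) stands between the two fingers (380,280) and (490,230). I raise 7 mm, shift 2.5 mm outward, then close firmly.

>>> step_arm:
  steps:
    - [0, 0, 0, -2.5, 0, -7, 0.5]
    - [0, 0, 0, 0, 0, 0, 0.4]
    - [0, 0, 0, 0, 0, 0, 0.3]
    - [0, 0, 0, 0, 0, 0, 0.2]
    - [0, 0, 0, 0, 0, 0, 0.1]
    - [0, 0, 0, 0, 0, 0, 0]
    - [0, 0, 0, 0, 0, 0, 0]
    - [0, 0, 0, 0, 0, 0, 0]
  force: 60

```text
time_s: 14.3
ee_pos: [526.8, 1.5, 90.6]
ee_rot: [180.0, -0.0, 177.0]
force: [-0.0, 2.8, -0.7]
gripper_width: 15.8
gripper_force: 60.0
```

```bash
python3 - <<'E'
from plan import *; from workcell import *
s=state();print(s["ee_pos"],s["ee_rot"],s["force"],s["torque"],s["gripper_width"],s["gripper_force"])
# plan rocking: pivot seal z=69; lean about world-x-ish tool x axis (tool frame)
p0=np.array([527.,1.,91.]);r0=rot(177);piv=np.array([527.,1.,69.])
def at(lean,lift):
    t=R.from_rotvec(r0.apply([1,0,0])*np.radians(lean)); return piv+t.apply(p0+[0,0,lift]-piv),t*r0
L=[2.5,5,6.5,6.5,2,-2.5,-6.5,-6.5]; Z=[0,.2,.5,.5,.8,1.1,1.5,1.5]
L2=[-2,2.5,6.5,6.5,2,-2.5,-6.5,-6.5]; 
rows(p0,r0,[at(l,z) for l,z in zip(L,Z)]+[at(l,1.5+z) for l,z in zip(L2,[.5,1,1.5,1.5,2,2.5,3,3])]+[at(l,4.5+z) for l,z in zip(L2,[.5,1,1.5,1.5,2,2.5,3,3])],0)
E
```

```text
[526.762432     1.47665058  90.63782375] [ 1.79964083e+02 -3.68833074e-03  1.77024507e+02] [-0.01969761  2.81349986 -0.6707044 ] [ 0.76532614 -0.23879439  0.01437475] 15.836720600182055 59.99687075614929
[[2.5, 0.0, 0.0, 0.0, 0.96, 0.02, 0.0], [2.5, 0.0, 0.0, 0.0, 0.97, -0.18, 0.0], [1.5, 0.0, 0.0, 0.0, 0.59, -0.29, 0.0], [0.0, 0.0, 0.0, 0.0, 0.0, 0.0, 0.0], [-4.5, 0.0, 0.0, 0.0, -1.79, -0.23, 0.0], [-4.5, 0.0, 0.0, 0.0, -1.81, -0.23, 0.0], [-4.0, 0.0, 0.0, 0.0, -1.64, -0.34, 0.0], [0.0, 0.0, 0.0, 0.0, 0.0, 0.0, 0.0]]
[[4.5, 0.0, 0.0, 0.0, 1.88, -0.43, 0.0], [4.5, 0.0, 0.0, 0.0, 1.92, -0.42, 0.0], [4.0, 0.0, 0.0, 0.0, 1.75, -0.44, 0.0], [0.0, 0.0, 0.0, 0.0, 0.0, 0.0, 0.0], [-4.5, 0.0, 0.0, 0.0, -2.01, -0.42, 0.0], [-4.5, 0.0, 0.0, 0.0, -2.03, -0.42, 0.0], [-4.0, 0.0, 0.0, 0.0, -1.85, -0.44, 0.0], [0.0, 0.0, 0.0, 0.0, 0.0, 0.0, 0.0]]
[[4.5, 0.0, 0.0, 0.0, 2.12, -0.42, 0.0], [4.5, 0.0, 0.0, 0.0, 2.15, -0.41, 0.0], [4.0, 0.0, 0.0, 0.0, 1.96, -0.43, 0.0], [0.0, 0.0, 0.0, 0.0, 0.0, 0.0, 0.0], [-4.5, 0.0, 0.0, 0.0, -2.24, -0.41, 0.0], [-4.5, 0.0, 0.0, 0.0, -2.27, -0.41, 0.0], [-4.0, 0.0, 0.0, 0.0, -2.06, -0.43, 0.0], [0.0, 0.0, 0.0, 0.0, 0.0, 0.0, 0.0]]
end [526.83  -2.33  98.31] [173.5   0.  177. ]
```

>>> step_arm:
  steps:
    - [2.5, 0, 0, 0, 1.0, 0, 0]
    - [2.5, 0, 0, 0, 1.0, -0.2, 0]
    - [1.5, 0, 0, 0, 0.6, -0.3, 0]
    - [0, 0, 0, 0, 0, 0, 0]
    - [-4.5, 0, 0, 0, -1.8, -0.2, 0]
    - [-4.5, 0, 0, 0, -1.8, -0.2, 0]
    - [-4.0, 0, 0, 0, -1.6, -0.3, 0]
    - [0, 0, 0, 0, 0, 0, 0]

```text
time_s: 15.3
ee_pos: [526.9, -1.3, 94.3]
ee_rot: [173.3, 0.1, 176.9]
force: [-2.7, 7.2, 12.9]
gripper_width: 15.8
gripper_force: 60.0
```

```bash
python3 - <<'E'
from workcell import *
s=state();print(s["ee_pos"],s["ee_rot"],s["force"],s["torque"],s["gripper_width"])
E
```

```text
[526.90747918  -1.33649764  94.26557258] [1.73334698e+02 6.39967006e-02 1.76904912e+02] [-2.72004528  7.22750667 12.92775835] [0.76007201 0.47680726 0.12310605] 15.756434679356161
```

>>> step_arm:
  steps:
    - [4.5, 0, 0, 0, 1.9, -0.5, 0]
    - [4.5, 0, 0, 0, 1.9, -0.6, 0]
    - [4.0, 0, 0, 0, 1.8, -0.6, 0]
    - [0, 0, 0, 0, 0, 0, 0]
    - [-4.5, 0, 0, 0, -2.0, -0.5, 0]
    - [-4.5, 0, 0, 0, -2.0, -0.5, 0]
    - [-4.0, 0, 0, 0, -1.9, -0.5, 0]
    - [0, 0, 0, 0, 0, 0, 0]

```text
time_s: 16.3
ee_pos: [526.6, -2.9, 95.3]
ee_rot: [173.5, -0.0, 176.9]
force: [1.3, -0.5, -2.1]
gripper_width: 15.6
gripper_force: 60.0
```

```bash
python3 - <<'E'
from workcell import *
s=state();print(s["ee_pos"],s["ee_rot"],s["force"],s["torque"],s["gripper_width"])
E
```

```text
[526.63682638  -2.94888574  95.33438861] [ 1.73517474e+02 -1.05672698e-02  1.76877601e+02] [ 1.33457736 -0.47273551 -2.10667622] [ 0.14454076 -0.40036855 -0.09022478] 15.649523475840688
```

>>> step_arm:
  steps:
    - [4.5, 0, 0, 0, 2.1, -0.5, 0]
    - [4.5, 0, 0, 0, 2.1, -0.6, 0]
    - [4.0, 0, 0, 0, 2.0, -0.6, 0]
    - [0, 0, 0, 0, 0, 0, 0]
    - [-4.5, 0, 0, 0, -2.2, -0.5, 0]
    - [-4.5, 0, 0, 0, -2.2, -0.5, 0]
    - [-4.0, 0, 0, 0, -2.0, -0.5, 0]
    - [0, 0, 0, 0, 0, 0, 0]

```text
time_s: 17.3
ee_pos: [526.5, -3.2, 99.5]
ee_rot: [173.5, -0.0, 176.8]
force: [-1.4, -1.2, 0.4]
gripper_width: 15.6
gripper_force: 60.0
```

>>> step_arm:
  steps:
    - [4.5, 0, 0, 0, 2.3, -0.5, 0]
    - [4.5, 0, 0, 0, 2.4, -0.6, 0]
    - [4.0, 0, 0, 0, 2.2, -0.6, 0]
    - [0, 0, 0, 0, 0, 0, 0]
    - [-4.5, 0, 0, 0, -2.5, -0.5, 0]
    - [-4.5, 0, 0, 0, -2.5, -0.5, 0]
    - [-4.0, 0, 0, 0, -2.2, -0.5, 0]
    - [0, 0, 0, 0, 0, 0, 0]

```text
time_s: 18.3
ee_pos: [526.6, -3.1, 103.2]
ee_rot: [173.4, 0.0, 176.9]
force: [-0.6, 0.8, -0.5]
gripper_width: 15.6
gripper_force: 60.0
```

```bash
python3 - <<'E'
from workcell import *
import cv2
s=state();print(s["ee_pos"],s["ee_rot"],s["force"],s["torque"],s["gripper_width"])
a=grab_frame("scene")["image"][165:265,255:375]
cv2.imwrite("pics/s5.png",cv2.resize(a,None,fx=6.6,fy=6,interpolation=cv2.INTER_CUBIC))
E
```

```text
[526.5526688   -3.0604915  103.21909616] [1.73447733e+02 1.00182258e-02 1.76871803e+02] [-0.59372719  0.81943814 -0.45767688] [ 0.04918959 -0.0321453  -0.04336819] 15.554074113876576
```

View pics/s5.png

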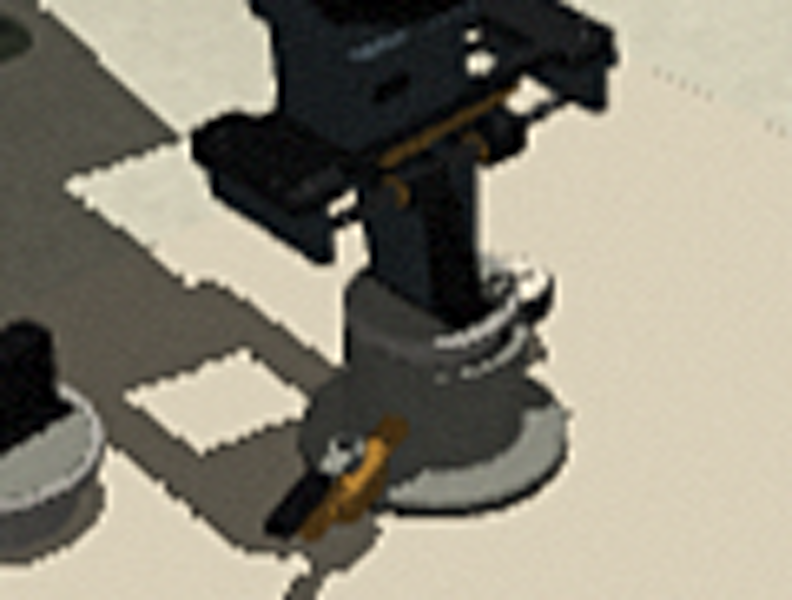

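The pot stands flat with its foot where it was. The lid is leaning and visibly higher, with a gap at (480,355). I keep rocking.

>>> step_arm:
  steps:
    - [4.5, 0, 0, 0, 2.6, -0.5, 0]
    - [4.5, 0, 0, 0, 2.6, -0.6, 0]
    - [4.0, 0, 0, 0, 2.4, -0.6, 0]
    - [0, 0, 0, 0, 0, 0, 0]
    - [-4.5, 0, 0, 0, -2.7, -0.5, 0]
    - [-4.5, 0, 0, 0, -2.7, -0.5, 0]
    - [-4.0, 0, 0, 0, -2.4, -0.5, 0]
    - [0, 0, 0, 0, 0, 0, 0]

```text
time_s: 19.35
ee_pos: [526.7, -1.9, 107.5]
ee_rot: [173.3, 0.0, 176.9]
force: [-0.8, 3.7, 1.5]
gripper_width: 15.6
gripper_force: 60.0
```

>>> step_arm:
  steps:
    - [4.5, 0, 0, 0, 2.8, -0.5, 0]
    - [4.5, 0, 0, 0, 2.9, -0.6, 0]
    - [4.0, 0, 0, 0, 2.6, -0.6, 0]
    - [0, 0, 0, 0, 0, 0, 0]
    - [-4.5, 0, 0, 0, -2.9, -0.5, 0]
    - [-4.5, 0, 0, 0, -2.9, -0.5, 0]
    - [-4.0, 0, 0, 0, -2.6, -0.5, 0]
    - [0, 0, 0, 0, 0, 0, 0]

```text
time_s: 20.35
ee_pos: [527.1, -2.6, 110.8]
ee_rot: [173.4, 0.1, 176.9]
force: [1.0, 3.2, -1.0]
gripper_width: 15.9
gripper_force: 60.0
```

```bash
python3 - <<'E'
from workcell import *
s=state();print(s["ee_pos"],s["ee_rot"],s["force"],s["torque"],s["gripper_width"])
E
```

```text
[527.13657058  -2.64086221 110.813622  ] [1.73437431e+02 7.46312038e-02 1.76872528e+02] [ 0.95890671  3.21452601 -1.01226763] [ 0.57702229 -0.20705016 -0.03569017] 15.854794967306265
```

>>> step_arm:
  steps:
    - [4.5, 0, 0, 0, 3.1, -0.5, 0]
    - [4.5, 0, 0, 0, 3.1, -0.6, 0]
    - [4.0, 0, 0, 0, 2.8, -0.6, 0]
    - [0, 0, 0, 0, 0, 0, 0]
    - [-3.5, 0, 0, 0, -2.5, -0.8, 0]
    - [-3.0, 0, 0, 0, -2.2, -0.8, 0]
    - [0, 0, 0, 0, 0, 0, 0]
    - [0, 0, 0, 0, 0, 0, 0]

```text
time_s: 21.35
ee_pos: [526.8, 1.7, 114.5]
ee_rot: [-180.0, 0.0, 177.0]
force: [0.6, -0.5, -2.0]
gripper_width: 15.6
gripper_force: 60.0
```

```bash
python3 - <<'E'
from workcell import *
import cv2
s=state();print(s["ee_pos"],s["ee_rot"],s["force"],s["torque"],s["gripper_width"])
a=grab_frame("scene")["image"][165:265,255:375]
cv2.imwrite("pics/s6.png",cv2.resize(a,None,fx=6.6,fy=6,interpolation=cv2.INTER_CUBIC))
E
```

```text
[526.75544137   1.66160669 114.54680571] [-1.79962614e+02  1.98740646e-03  1.77025328e+02] [ 0.62716291 -0.49978218 -1.97430906] [ 0.157613   -0.13443769 -0.00658478] 15.562210483188185
```

View pics/s6.png

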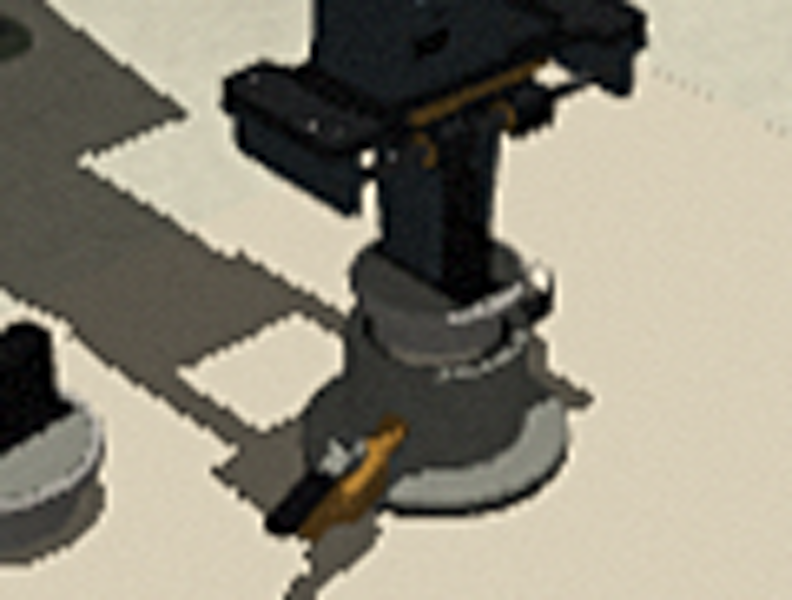

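The lid is level and clear of the ring: the plug shows at (435,345) and the wrist force is −2 N, which fits the lid's weight. The pot and the open valve are unmoved. I raise another 16 mm for 20 mm of clearance.

>>> step_arm:
  steps:
    - [0, 0, 0, 0, 0, -2, 0]
    - [0, 0, 0, 0, 0, -4, 0]
    - [0, 0, 0, 0, 0, -4, 0]
    - [0, 0, 0, 0, 0, -4, 0]
    - [0, 0, 0, 0, 0, -2, 0]
    - [0, 0, 0, 0, 0, 0, 0]
    - [0, 0, 0, 0, 0, 0, 0]
    - [0, 0, 0, 0, 0, 0, 0]

```text
time_s: 22.4
ee_pos: [526.7, 1.8, 130.5]
ee_rot: [-180.0, -0.0, 177.0]
force: [0.3, -1.2, -2.3]
gripper_width: 15.9
gripper_force: 60.0
```

```bash
python3 - <<'E'
from plan import *; from workcell import *
import cv2
s=state();print(s["ee_pos"],s["ee_rot"],s["force"],s["gripper_width"],s["qvel"].round(2))
im=grab_frame("scene")["image"]; cv2.imwrite("pics/s7.png",im)
# vertical image shift of the flange highlight patch, s4(initial grip) -> now
a=cv2.imread("pics/s4.png");a=cv2.resize(a,(120,100),interpolation=cv2.INTER_AREA)
c=im[165:265,255:375]
print("px for 40mm rise",proj("scene",[527,1,85])-proj("scene",[527,1,125]))
t=a[48:62,62:82]
m=cv2.matchTemplate(c,t,cv2.TM_CCOEFF_NORMED);print(cv2.minMaxLoc(m)[1::2],"from (62,48)")
print("pot foot now vs s4 (px):",[cv2.phaseCorrelate(np.float32(a[65:90,38:90,1]),np.float32(c[65:90,38:90,1]))])
E
```

```text
[526.71101452   1.81754525 130.48151827] [-1.79993719e+02 -1.57989539e-02  1.77040689e+02] [ 0.34573164 -1.18267614 -2.26689514] 15.88135939564127 [ 0.01 -0.   -0.06  0.02  0.09  0.13]
px for 40mm rise [[-0.21054608 10.92350931]]
(0.7448167204856873, (28, 47)) from (62,48)
pot foot now vs s4 (px): [((0.12064436002405543, 0.5098522435123822), 1.0155571277053268)]
```

```bash
python3 - <<'E'
from plan import *
import cv2
im=cv2.imread("pics/s7.png")[165:265,255:375]
f=lambda n:cv2.resize(cv2.imread(n),(120,100),interpolation=cv2.INTER_AREA)
for n,i in(("s4",f("pics/s4.png")),("s6",f("pics/s6.png")),("s7",im)):
    for x in (70,72): print(n,x,list(enumerate(i[34:66,x].mean(1).round().astype(int).tolist(),34)))
for z in (85,109,125): print(z,proj("scene",[527,-39,z])-[255,165],proj("scene",[557,-26,z])-[255,165])
E
```

```text
s4 70 [(34, 8), (35, 8), (36, 11), (37, 11), (38, 7), (39, 11), (40, 10), (41, 13), (42, 13), (43, 9), (44, 3), (45, 7), (46, 7), (47, 7), (48, 11), (49, 10), (50, 7), (51, 6), (52, 7), (53, 4), (54, 9), (55, 6), (56, 6), (57, 64), (58, 150), (59, 139), (60, 66), (61, 102), (62, 104), (63, 54), (64, 53), (65, 57)]
s4 72 [(34, 13), (35, 10), (36, 12), (37, 14), (38, 7), (39, 10), (40, 11), (41, 10), (42, 5), (43, 9), (44, 4), (45, 6), (46, 6), (47, 5), (48, 10), (49, 7), (50, 8), (51, 6), (52, 7), (53, 8), (54, 1), (55, 5), (56, 48), (57, 131), (58, 162), (59, 115), (60, 72), (61, 85), (62, 82), (63, 53), (64, 56), (65, 56)]
s6 70 [(34, 12), (35, 12), (36, 6), (37, 3), (38, 8), (39, 10), (40, 6), (41, 5), (42, 4), (43, 7), (44, 5), (45, 5), (46, 2), (47, 10), (48, 3), (49, 3), (50, 7), (51, 67), (52, 136), (53, 122), (54, 70), (55, 64), (56, 64), (57, 63), (58, 74), (59, 87), (60, 70), (61, 101), (62, 104), (63, 53), (64, 51), (65, 55)]
s6 72 [(34, 11), (35, 14), (36, 13), (37, 3), (38, 0), (39, 1), (40, 2), (41, 3), (42, 6), (43, 7), (44, 10), (45, 4), (46, 5), (47, 5), (48, 1), (49,
[... 288 characters left out ...]
6, 67), (47, 133), (48, 120), (49, 65), (50, 68), (51, 65), (52, 66), (53, 70), (54, 63), (55, 49), (56, 74), (57, 97), (58, 92), (59, 92), (60, 61), (61, 98), (62, 105), (63, 48), (64, 51), (65, 56)]
s7 72 [(34, 0), (35, 7), (36, 3), (37, 2), (38, 2), (39, 2), (40, 13), (41, 10), (42, 3), (43, 3), (44, 4), (45, 26), (46, 119), (47, 165), (48, 125), (49, 64), (50, 66), (51, 63), (52, 65), (53, 64), (54, 57), (55, 50), (56, 45), (57, 60), (58, 79), (59, 59), (60, 51), (61, 94), (62, 82), (63, 49), (64, 58), (65, 53)]
85 [[55.45076412 55.62155963]] [[65.80482914 58.38348722]]
109 [[55.47280779 49.06267074]] [[65.93937056 51.80267883]]
125 [[55.48776909 44.61107348]] [[66.03069837 47.33557295]]
```

```bash
python3 -c "
from workcell import *
print(job_done())"
```

```text
the job is handed in; nothing more can be done
None
```

The job is handed in: the vent valve is fully open, and the lid is rocked out and held level and still about 20 mm above the rim. The pot is still standing, but opening the valve shifted it about 2–3 mm and turned it about 4°.

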